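Lock the sample drawer open with its ball-lock pin

ROBOT

A 6-joint arm with a two-finger parallel gripper is mounted at the origin on a cart in front of the work surface, level with it; the furniture and walls round the work are solid. World frame = base frame: x ahead of the robot, y to its left, z up, the work surface at z = 0. Lengths are in m, angles in degrees, forces in N, time in s.
With the tool pointing down it reaches from about 0.4 to 0.825 m from the base axis. Payload 7 kg.
Tool frame: the origin (TCP) lies midway between the tips of the shut fingers; the grasp point (between the pads) lies 19 mm behind it; z points along the fingers, y is the line along which they close (so a half turn about z gives the same grasp; the last joint's range is limited). The gripper opens to 88 mm and grips with 3 to 60 N. Pads are 19 mm wide; open, the fingers measure 130 mm over their backs; the gripper's body (78 mm by 193 mm) begins 47 mm behind the grasp point.
Start: joints at [-50.013, 20.546, 0.682, 0, -70.136, -16.507], TCP at [0.269, -0.619, 0.193] pointing down, gripper open.
Joint ranges: [-176.03, 176.03], [-82.01, 121.73], [-58.28, 71.71], [-173.87, 95.51], [-174.79, -0.11], [-173.66, 173.66]. Speed limits (degrees/s): [136.94, 136.94, 172.46, 180, 180, 180].

INTERFACE

Orientations are given as [roll, pitch, yaw] about the fixed x, y, z axes, in that order (R = Rz(yaw) Ry(pitch) Rx(roll)).
In Python, from plant import ctrl, viewer, close_job gives the robot as it stands. The module is installed in compiled form; this text tells all that it offers.
- The arm moves only by the tool step_arm, never from a script. Its argument "moves" is a list that holds one entry, the list of rows, each a list of 5 numbers: the shift along the world's x, y, z in cm, then the turn about the world's z in rad, then the finger opening in cm, from 0 to 8.76. In form: [[[tx, ty, tz, twist, grip], ...]]. A call has 1 to 10 rows; each row shifts and turns the commanded pose from where the row before left it; what a row does not reach is not made up. A row lasts 1/10 s, in which the tool goes at most 50 mm and 8.59 degrees, less where a joint would pass 70% of its speed; a pose out of reach is approached as far as the arm can. A call with a gripper value outside its range is refused whole. The fingers move at their own pace and stop on an object; the grip force is fixed at half the most. Time passes only in rows, so rows that do not move let the fingers close. It gives the time, the measured TCP pose, the force, the opening and the grip force at its end, in the units of the state.
- ctrl.get_obs(): the state, without advancing time (a new reading comes with each control period).
- viewer.snapshot(name): name is "scene" or "top" or "wrist"; returns (picture, depth): 480x640x3 uint8, blue, green, red; 480x640 float32, m along the optical axis (not along the pixel's ray), 0 where there is no reading.
- viewer.camera_info(name): a dict with "camera_matrix" (3x3 intrinsics, pixels), "eye" and "orientation" of the camera in the world. Camera axes: x right, y down, z forward; pixel columns grow to the right and rows downward; lengths in m; the calibration is good to about 2 mm. A picture is of the moment at which its call begins: read the wrist's pose just before it. camera_info takes no time and is no camera call; for the wrist camera it gives the pose at the moment of the call.
- close_job(): hands the job in; it is judged then, once.
The state is a dict: "clock": time; "joint_pos": joint angles; "qvel": joint speeds; "tau": joint torques, N m; "tool_pos": TCP position; "orientation": TCP orientation; "force": force on the tool from outside, world axes, zero at the start; "moment": the same for the moment, N m; "opening": finger opening in m; "gripper_force": force on a finger pad.
Only numpy, scipy, OpenCV 4.12 (cv2) and the standard library are available. Lean on these libraries where they do the work, as an engineer would, in place of code of your own. Each camera call takes 0.05 s, during which the arm holds its last target. There are 200 camera calls.

TASK

Take the brown bottle that stands in front of the small sample drawer out of its way and stand it upright on the bench, then pull the drawer fully out to its stop by its handle. Lock the drawer open with the ball-lock pin parked in the bridge above it: hold its red thumb button in while pushing the pin fully home through the aligned holes, then let go so that the button springs back out. Do not push the bottle with the drawer or tip it over, and leave the other bottle, the beaker and the carton standing where they are.

Things in the scene. Friction and masses are not known exactly. Their poses are not given: they have to be found in the camera images.
- dock: Housing of the sample drawer, screwed to the bench: white walls, open top, 165 mm deep (x from -90 to +75 mm) and 162 mm wide, walls 60 mm high. Origin on the bench under it; its -x axis is the front, the way the drawer opens. A two-leaf aluminium bridge stands across it, centred at x = -30 mm: lower leaf 48 x 162 mm at heights 60 to 70 mm, upper leaf 48 x 76 mm at heights 95 to 105 mm; each leaf has an 18.5 mm hole on the pin's vertical axis at x = -30, y = 0 mm.
- drawer (a joint): How far the blue-fronted drawer is out, m: 0 shut, 0.080 at its stop, where the 18.5 mm hole in the steel strap along the drawer's middle (strap 10 mm thick, top 58 mm above the bench) lies under the bridge holes. It slides along the dock's -x axis with about 2 N friction and stays where it is left.
- drawer_handle (a point): Middle of the drawer's dark bar handle, which moves with the drawer: a round bar 12 mm thick and about 84 mm long along the dock's y axis, 72 mm above the bench, 38 mm in front of the drawer's front (32 mm clear behind the bar). The drawer front's top edge is 60 mm above the bench.
- pin_button_top (a point): Centre of the top of the ball-lock pin's round red thumb button (22 mm across), on the pin's axis. The button stands 9 mm proud of a black round head, 40 mm across and 16 mm thick, and moves with it; parked, its top is about 162 mm above the bench, and 130 mm when the pin is home and the button is out. Let go, it comes out by itself.
- pin_button (a joint): How far the button is pressed into the pin's head, m: 0 out, 0.006 fully in (about 5 N). Only with the button in do the two brass balls near the pin's tip draw in; with it out they stick out 4 mm and stop the pin on the bridge's lower leaf. With the button in and the drawer at its stop the pin goes down freely; pressing on down on the button does both.
- pin_shoulder (a point): Underside of the ball-lock pin's black head, on its axis (steel shank below it 16 mm across, 75 mm long). The pin stands upright and loose in the bridge's two holes. Parked, this point is 137 mm above the bench; with the pin home it rests on the bridge's upper leaf, 105 mm above the bench, and the balls are then just under the drawer's strap. The pin stays upright as it goes down.
- bottle_mid (a point): Centre, half-way up, of the brown glass bottle with the black cap, 48 mm across and 96 mm tall, standing on the bench in front of the drawer's handle, in the drawer's way.
- clear_bottle_mid (a point): Centre of the clear bottle with the blue cap, 56 mm across, 105 mm tall: leave it alone. It and the beaker stand on either side of the drawer's way, which on which side changes.
- beaker_mid (a point): Centre of the glass beaker, 73 x 77 mm, 94 mm tall: leave it alone.
- film_box_mid (a point): Centre of the orange and white carton, 64 x 111 mm, 58 mm tall, to the right of the housing: leave it alone.
- mini_centrifuge: Small white centrifuge with a blue lid, 139 x 124 x 100 mm, origin on the bench under its middle; fixed clutter, as are the next two.
- log_book: Red notebook lying flat, 170 x 124 x 15 mm, origin under its middle.
- tape_roll: Green tape roll lying flat, 72 mm across, 19 mm high, origin under its middle.
- bottle: The same brown bottle, origin at the centre of its underside.
Not all that is in view belongs to the job. Leave any pink or turquoise look-alike of the bottle alone.

How it is judged:
By the outcome, as a careful person would: the job done as asked, in the order asked, and still so for the second after the job is handed in, with the robot touching nothing.
It also fails if it takes over 56 s, if anything falls off the work surface, if the arm or the gripper's body presses on something with over 40 N, if the wrist force passes 120 N, or if a joint passes its speed limit or range.

## Working session

There is one attempt and no reset: what is moved stays moved. The work goes in short steps, Python scripts to look and compute and a tool call to move; the robot and the scene stay as the last step left them, time stands still between calls to the robot, and variables do not carry over. Pictures are saved under pics/ and viewed, at most 10 in all, crops included, and the job is handed in when it is done.

Besides the shell and the picture viewer there is one more tool, called after "Request:" by a JSON object that holds its "name" and its "arguments", one argument or row to a line. step_arm: Moves the arm, as the interface text tells. Its arguments: {"type":"object","properties":{"moves":{"type":"array","items":{"type":"array","items":{"type":"array","items":{"type":"number"}}}}},"required":["moves"]}

```bash
mkdir -p pics; cat > h.py <<'E'
import numpy as np, cv2
from plant import ctrl, viewer
from scipy.spatial.transform import Rotation as R
def cam(n):
    c=viewer.camera_info(n); K=np.array(c['camera_matrix']); o=np.array(c['orientation'],float)
    M=o if o.shape==(3,3) else R.from_euler('xyz',o,degrees=True).as_matrix()
    return K,np.array(c['eye']),M
def snap(n,f):
    c=cam(n); p,d=viewer.snapshot(n); cv2.imwrite(f'pics/{f}.png',p); np.savez(f'{f}.npz',d=d,K=c[0],e=c[1],M=c[2]); return p,d
def pts(f):
    z=np.load(f'{f}.npz'); d=z['d']; v,u=np.mgrid[:480,:640]
    r=np.stack([u,v,np.ones_like(u)],-1)@np.linalg.inv(z['K']).T
    return (r*d[...,None])@z['M'].T+z['e']
def ray(f,u,v,h):
    z=np.load(f'{f}.npz'); r=z['M']@np.linalg.inv(z['K'])@[u,v,1]; return z['e']+r*(h-z['e'][2])/r[2]
E
python3 - <<'E'
from h import *
print(ctrl.get_obs()); print(viewer.camera_info('top'))
snap('scene','s1');snap('top','t1')
E
```

```text
{'clock': 0.0, 'joint_pos': array([-5.00103682e+01,  2.05921535e+01,  6.32965577e-01, -1.69248654e-02,
       -7.01368274e+01, -1.65071642e+01]), 'qvel': array([-0.0049191 , -0.05562436, -0.13792326, -0.02910567,  0.04041668,
        0.06621795]), 'tau': array([ 6.29128613e-05, -5.82717025e+01,  2.93048269e+01,  6.99714661e+00,
        6.68754205e-03, -1.69274049e-04]), 'tool_pos': array([ 0.26869787, -0.61861354,  0.19191855]), 'orientation': array([ 1.79903421e+02, -1.20289142e-02, -1.56523286e+02]), 'force': array([-0.34695306, -0.82034182,  0.82901152]), 'moment': array([0.00257256, 0.00343037, 0.02623332]), 'gripper_force': 0.0, 'opening': 0.08764208767769639}
{'camera_matrix': array([[578.24980849,   0.        , 317.56185008],
       [  0.        , 578.24980849, 236.16314531],
       [  0.        ,   0.        ,   1.        ]]), 'eye': array([-0.03263226, -0.20187018,  1.72082325]), 'orientation': array([-159.24652971,   -0.20903843,  -69.84253713])}
```

View pics/s1.png

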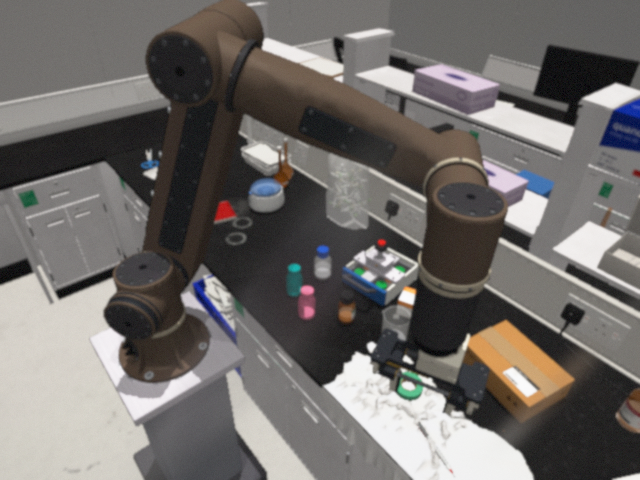

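View pics/t1.png

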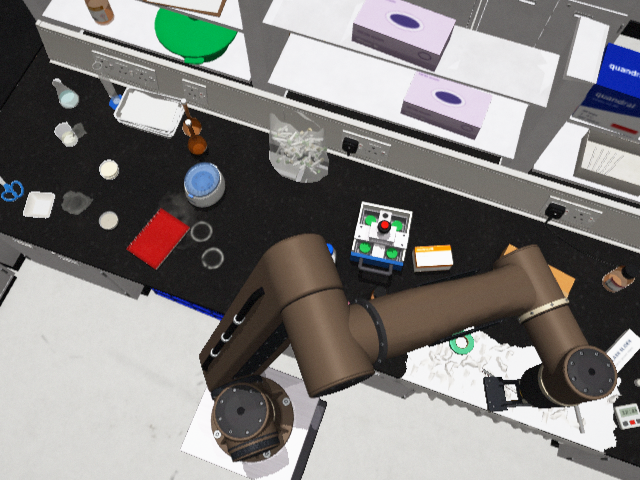

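The scene picture shows the brown bottle at (346,307), with pink and turquoise look-alikes at (307,302) and (294,280). The clear bottle is at (322,262) and the beaker near (398,318). The top picture shows the dock around (382,235) with the red button at (384,226). The arm hides the bottle in the top view. I'll compute coarse positions and look at crops.

```bash
python3 - <<'E'
from h import *
t=cv2.imread('pics/t1.png');s=cv2.imread('pics/s1.png')
a=cv2.resize(t[190:300,320:470],None,fx=5,fy=5,interpolation=cv2.INTER_CUBIC)[:550,:750]
cv2.imwrite('pics/c1.png',a)
P=pts('s1');T=pts('t1')
for n,u,v in [('brownbody',347,312),('pink',307,305),('turq',294,285),('clear',322,268),('beaker',395,322)]: print(n,P[v,u].round(3))
for n,u,v in [('button',384,226),('box',433,258),('handle',376,270)]: print(n,T[v,u].round(3))
print(ray('t1',384,226,.162),ray('s1',347,308,.05))
E
```

```text
brownbody [ 0.435 -0.245  0.046]
pink [ 0.357 -0.163  0.058]
turq [ 0.386 -0.063  0.045]
clear [ 0.5   -0.057  0.047]
beaker [ 0.52  -0.349  0.035]
button [ 0.619 -0.174  0.164]
box [ 0.614 -0.343  0.063]
handle [ 0.514 -0.193  0.074]
[ 0.6201921  -0.17377516  0.162     ] [ 0.44240944 -0.23601698  0.05      ]
```

View pics/c1.png

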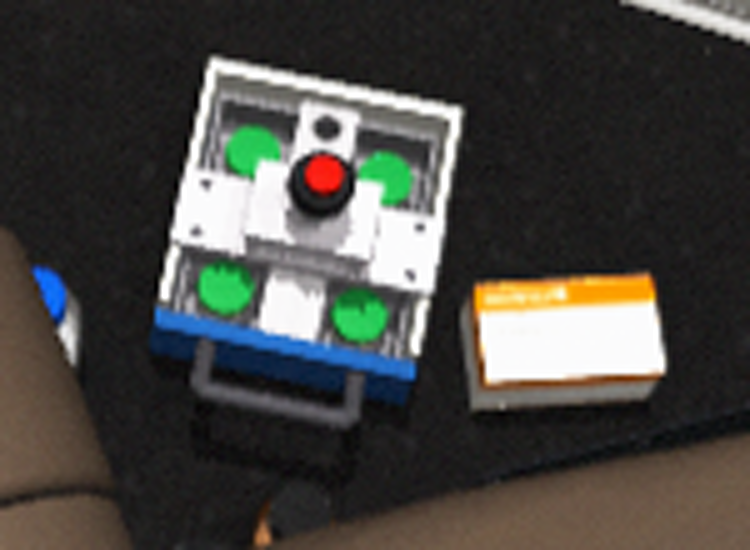

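The crop shows the button centre at crop (325,173), the handle bar from (195,385) to (360,415), the front's top edge from (155,312) to (417,370), the rear wall from (210,60) to (463,107), and the bottle cap at (300,507).

```bash
python3 - <<'E'
from h import *
f=lambda x,y,z: ray('t1',320+x/5,190+y/5,z).round(4)[:2]
T=pts('t1')
b=f(325,173,.162);print('button',b)
h1,h2=f(195,383,.075),f(360,415,.075);print('handle',h1,h2,(h1+h2)/2)
a1,a2=f(155,312,.06),f(417,370,.06);r1,r2=f(210,60,.06),f(463,107,.06)
for p,q in [(h1,h2),(a1,a2),(r1,r2)]:
  d=p-q;print('yaw(y axis-90)',np.degrees(np.arctan2(-d[0],d[1])),np.linalg.norm(d))
d=(r1+r2)/2-(a1+a2)/2;print('yaw x',np.degrees(np.arctan2(d[1],d[0])),np.linalg.norm(d))
print('cap',f(300,507,.096),T[290:294,377:384].reshape(-1,3).round(3)[::5])
p=cv2.imread('pics/t1.png').astype(int);m=(p[...,2]>180)&(p[...,1]<60)&(p[...,0]<60);m[:210]=0;m[240:]=0;m[:,:370]=0;m[:,400:]=0
print('red centroid',np.argwhere(m).mean(0)[::-1]);u,v=np.argwhere(m).mean(0)[::-1];print(ray('t1',u,v,.162),m.sum(), T[m].mean(0))
E
```

```text
button [ 0.6254 -0.1752]
handle [ 0.5065 -0.1421] [ 0.5215 -0.2406] [ 0.514   -0.19135]
yaw(y axis-90) 8.65872123236699 0.09963558601222759
yaw(y axis-90) 6.96239452093941 0.16169233129619967
yaw(y axis-90) 8.710868240594486 0.16045077126645416
yaw x 7.567485368846394 0.17426779679562138
cap [ 0.4492 -0.2243] [[ 0.451 -0.215  0.093]
 [ 0.456 -0.228  0.093]
 [ 0.45  -0.224  0.099]
 [ 0.444 -0.219  0.1  ]
 [ 0.451 -0.233  0.096]
 [ 0.447 -0.229  0.09 ]]
red centroid [384.28205128 224.1025641 ]
[ 0.62613423 -0.1727254   0.162     ] 39 [ 0.62704067 -0.17267972  0.15988554]
```

Request:
{"name": "step_arm", "arguments": {
  "moves": [
    [[1.5, 3.9, 1.0, -0.03, 8], [1.5, 3.9, 1.0, -0.03, 8], [1.5, 3.9, 1.0, -0.03, 8], [1.5, 3.9, 1.0, -0.03, 8], [1.5, 3.9, 1.0, -0.03, 8], [1.5, 3.9, 1.0, -0.03, 8], [1.5, 3.9, 1.0, -0.03, 8], [1.5, 3.9, 1.0, -0.03, 8], [1.5, 3.9, 1.0, -0.03, 8], [0, 0, 0, 0, 8]]
  ]
}}

```text
clock: 1.1
tool_pos: [0.4057, -0.2649, 0.2844]
orientation: [-180.0, 0.2, -171.8]
force: [0.7, 0.7, 0.3]
opening: 0.0799
gripper_force: 0.0
```

```bash
python3 - <<'E'
from h import *
o=ctrl.get_obs();print(o['clock'],o['tool_pos'],o['orientation'],o['force'])
w,_=snap('wrist','w1');snap('scene','s2')
print(cam('wrist')[1])
E
```

```text
1.1 [ 0.40574601 -0.26491511  0.28439962] [-1.79962912e+02  1.69331071e-01 -1.71794596e+02] [0.65081458 0.65945334 0.30671143]
[ 0.32858959 -0.27853364  0.47367072]
```

View pics/w1.png

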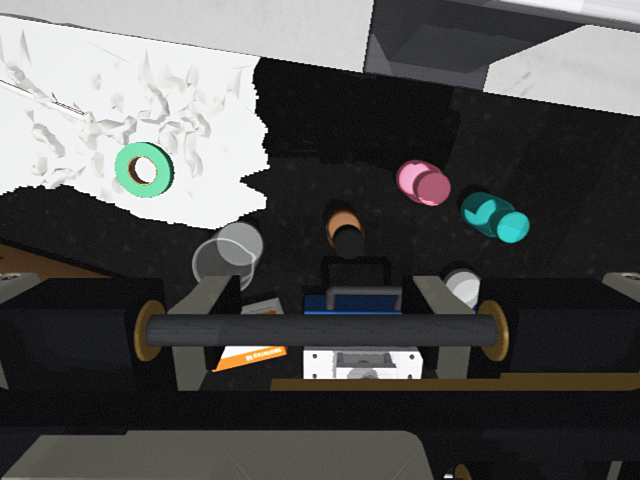

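The wrist picture shows the bottle cap at (349,243), the handle bar from (328,291) to (402,291), the beaker rim at (223,265) and its base at (240,243). Pink is at (425,183), turquoise at (495,217), and the crumpled sheet's right edge is near u=265.

```bash
python3 - <<'E'
from h import *
f=lambda u,v,z: ray('w1',u,v,z).round(4)[:2]
for n,u,v,z in [('cap',349,243,.096),('h1',328,291,.078),('h2',402,291,.078),('rim',223,266,.094),('bk base',240,243,0),('pinkcap',432,188,.096),('turqcap',513,226,.096),('sheetedge',265,150,0),('sheetlow',225,228,0),('benchfront',350,72,0),('tape',145,169,.015)]: print(n,f(u,v,z))
P=pts('w1');print(P[240:246:3,340:358:4].round(3).tolist());print(P[291,335:400:15].round(3).tolist())
E
```

```text
cap [ 0.4456 -0.2272]
h1 [ 0.5172 -0.2405]
h2 [ 0.504  -0.1488]
rim [ 0.4953 -0.3689]
bk base [ 0.4973 -0.3698]
pinkcap [ 0.3704 -0.1477]
turqcap [ 0.3994 -0.0472]
sheetedge [ 0.3628 -0.3468]
sheetlow [ 0.478  -0.3926]
benchfront [ 0.2531 -0.2506]
tape [ 0.4081 -0.4976]
[[[0.444, -0.238, 0.094], [0.443, -0.233, 0.094], [0.443, -0.229, 0.095], [0.442, -0.224, 0.094], [0.442, -0.22, 0.094]], [[0.447, -0.237, 0.096], [0.447, -0.233, 0.094], [0.446, -0.228, 0.096], [0.446, -0.223, 0.093], [0.445, -0.219, 0.095]]]
[[0.516, -0.232, 0.077], [0.514, -0.213, 0.077], [0.511, -0.195, 0.078], [0.509, -0.176, 0.076], [0.506, -0.157, 0.077]]
```

Request:
{"name": "step_arm", "arguments": {
  "moves": [
    [[2.1, 1.9, 0, 0, 8], [2.1, 2.0, 0, 0, 8], [0, 0, -4, 0, 8], [0, 0, -4, 0, 8], [0, 0, -4, 0, 8], [0, 0, -4, 0, 8], [0, 0, -4, 0, 8], [0, 0, -2, 0, 8], [0, 0, -1.5, 0, 8], [0, 0, 0, 0, 8]]
  ]
}}

```text
clock: 2.2
tool_pos: [0.4432, -0.2299, 0.0451]
orientation: [179.9, -0.3, -172.1]
force: [-0.4, 0.4, -0.3]
opening: 0.0799
gripper_force: 0.0
```

Request:
{"name": "step_arm", "arguments": {
  "moves": [
    [[0, 0, 0, 0, 7], [0, 0, 0, 0, 6], [0, 0, 0, 0, 5.4], [0, 0, 0, 0, 4.5], [0, 0, 0, 0, 4.2], [0, 0, 0, 0, 4.2], [0, 0, 0, 0, 4.2]]
  ]
}}

```text
clock: 2.9
tool_pos: [0.446, -0.229, 0.048]
orientation: [-180.0, 0.0, -172.0]
force: [-0.4, 0.2, -0.2]
opening: 0.0422
gripper_force: 0.0
```

Opening is 42 mm with no contact, so the pads are at the bottle's shoulder. I'll open, go lower and grip again.

Request:
{"name": "step_arm", "arguments": {
  "moves": [
    [[0, 0, 0, 0, 7], [0, 0, 0, 0, 7], [0, 0, 0, 0, 7], [0, 0, -0.6, 0, 7], [0, 0, -0.6, 0, 7], [0, 0, 0, 0, 7], [0, 0, 0, 0, 5.5], [0, 0, 0, 0, 4.2], [0, 0, 0, 0, 4.2], [0, 0, 0, 0, 4.2]]
  ]
}}

```text
clock: 3.9
tool_pos: [0.446, -0.2291, 0.036]
orientation: [-180.0, 0.0, -172.0]
force: [0.1, -0.8, 0.6]
opening: 0.0448
gripper_force: 0.0
```

```bash
python3 - <<'E'
from h import *
o=ctrl.get_obs();print(o['clock'],o['tool_pos'],o['opening'],o['gripper_force'])
w,_=snap('wrist','w2')
E
```

```text
3.9 [ 0.44601124 -0.22913053  0.03600923] 0.04479684565016469 0.0
```

View pics/w2.png

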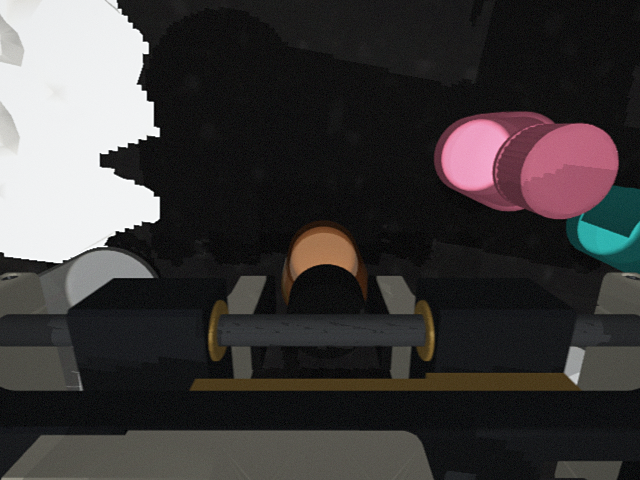

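The picture shows the bottle centred between the fingers at (325,290). I'll close further until force appears.

Request:
{"name": "step_arm", "arguments": {
  "moves": [
    [[0, 0, 0, 0, 3], [0, 0, 0, 0, 2], [0, 0, 0, 0, 2], [0, 0, 0, 0, 2]]
  ]
}}

```text
clock: 4.35
tool_pos: [0.446, -0.2291, 0.0359]
orientation: [180.0, 0.0, -172.0]
force: [-0.3, 0.7, 0.7]
opening: 0.0359
gripper_force: 30.0
```

Request:
{"name": "step_arm", "arguments": {
  "moves": [
    [[0, 0, 1, 0, 2], [0, 0, 2, 0, 2], [0, 0, 2, 0, 2], [0, 0, 0, 0, 2]]
  ]
}}

```text
clock: 4.75
tool_pos: [0.4477, -0.2296, 0.0888]
orientation: [-179.9, 0.2, -172.0]
force: [-0.9, 0.1, -1.6]
opening: 0.0358
gripper_force: 30.0
```

```bash
python3 - <<'E'
from h import *
o=ctrl.get_obs();print(o['clock'],o['tool_pos'],o['opening'],o['gripper_force'],o['force'])
s,_=snap('scene','s3');w,_=snap('wrist','w3')
c=cv2.resize(s[250:350,280:440],None,fx=3.7,fy=3.7,interpolation=cv2.INTER_CUBIC)
cv2.imwrite('pics/c3.png',np.vstack([cv2.resize(w[160:400,180:480],(592,474))[:220],c]))
E
```

```text
4.75 [ 0.44772865 -0.22955859  0.08879438] 0.0358146853771421 29.96625550947101 [-0.88801493  0.1260363  -1.55978586]
```

View pics/c3.png

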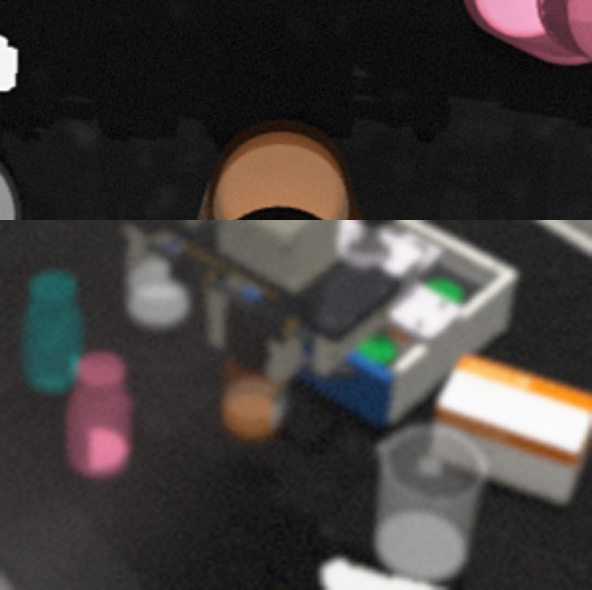

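The bottle is lifted and upright in the grip. I'll carry it to a clear spot at about (0.375, -0.28).

Request:
{"name": "step_arm", "arguments": {
  "moves": [
    [[-1.5, -1.0, 0, 0, 2], [-2, -1.5, 0, 0, 2], [-2, -1.5, 0, 0, 2], [-1.7, -1.1, 0, 0, 2], [0, 0, 0, 0, 2], [0, 0, -1.5, 0, 2], [0, 0, -1.5, 0, 2], [0, 0, -1.0, 0, 2], [0, 0, -0.6, 0, 2], [0, 0, -0.2, 0, 2]]
  ]
}}

```text
clock: 5.85
tool_pos: [0.3735, -0.2799, 0.0371]
orientation: [180.0, -0.1, -172.0]
force: [0.1, 0.7, -1.5]
opening: 0.0356
gripper_force: 30.0
```

Request:
{"name": "step_arm", "arguments": {
  "moves": [
    [[0, 0, -0.1, 0, 2], [0, 0, 0, 0, 2], [0, 0, 0, 0, 2]]
  ]
}}

```text
clock: 6.15
tool_pos: [0.3743, -0.2802, 0.0373]
orientation: [-180.0, 0.0, -172.0]
force: [0.8, 0.2, -1.8]
opening: 0.0356
gripper_force: 30.0
```

Request:
{"name": "step_arm", "arguments": {
  "moves": [
    [[0, 0, -0.1, 0, 2], [0, 0, 0, 0, 2], [0, 0, 0, 0, 2]]
  ]
}}

```text
clock: 6.45
tool_pos: [0.374, -0.2801, 0.036]
orientation: [-180.0, 0.0, -172.0]
force: [0.5, 0.0, -2.8]
opening: 0.0361
gripper_force: 30.0
```

Request:
{"name": "step_arm", "arguments": {
  "moves": [
    [[0, 0, -0.1, 0, 2], [0, 0, 0, 0, 2], [0, 0, 0, 0, 2]]
  ]
}}

```text
clock: 6.75
tool_pos: [0.3746, -0.2802, 0.0358]
orientation: [-180.0, 0.1, -172.0]
force: [-1.7, 3.8, 8.5]
opening: 0.0359
gripper_force: 30.0
```

Contact with the bench (+8.5 N). I'll ease up 1 mm, open, then rise.

Request:
{"name": "step_arm", "arguments": {
  "moves": [
    [[0, 0, 0.1, 0, 2], [0, 0, 0, 0, 3.8], [0, 0, 0, 0, 4.5], [0, 0, 0, 0, 5.5], [0, 0, 0, 0, 6.5], [0, 0, 0, 0, 7.5], [0, 0, 0, 0, 8], [0, 0, 0, 0, 8], [0, 0, 0, 0, 8]]
  ]
}}

```text
clock: 7.65
tool_pos: [0.3739, -0.2801, 0.0358]
orientation: [180.0, -0.0, -172.0]
force: [0.3, 0.1, 0.3]
opening: 0.0793
gripper_force: 0.0
```

Request:
{"name": "step_arm", "arguments": {
  "moves": [
    [[0, 0, 2, 0, 8], [0, 0, 3, 0, 8], [0, 0, 4, 0, 8], [0, 0, 4, 0, 4], [0, 0, 4, 0, 0], [3, 2, 2, 0, 0], [3, 2, 0, 0, 0], [3, 2, 0, 0, 0], [0, 0, 0, 0, 0], [0, 0, 0, 0, 0]]
  ]
}}

```text
clock: 8.65
tool_pos: [0.464, -0.2196, 0.2254]
orientation: [180.0, -0.1, -171.9]
force: [-0.5, -0.7, -0.9]
opening: 0.0297
gripper_force: 0.0
```

```bash
python3 - <<'E'
from h import *
o=ctrl.get_obs();print(o['clock'],o['tool_pos'],o['orientation'],o['opening'],o['force'])
snap('wrist','w4')
E
```

```text
8.65 [ 0.46401085 -0.21957345  0.22537613] [ 1.79981916e+02 -6.31242897e-02 -1.71913811e+02] 0.029658839452079807 [-0.51831101 -0.68949353 -0.9091322 ]
```

View pics/w4.png

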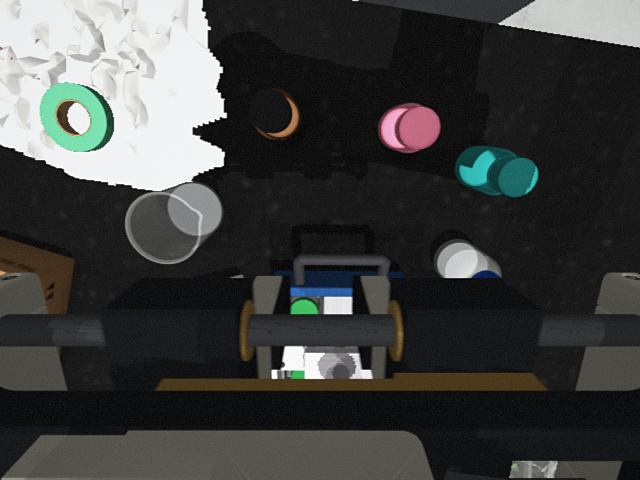

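The bottle stands upright at (270,113), clear of the drawer's way. The handle bar's top runs from (295,261) to (389,261), with the drawer front's top edge below it at about row 291.

```bash
python3 - <<'E'
from h import *
P=pts('w4')
for u in (300,320,342,365,385):
  c=P[252:290,u]; k=c[c[:,2]>.066]; k=c[(c[:,2]>.066)&(c[:,2]<.085)]
  print(u,k.mean(0).round(4),k[:,0].min().round(4),k[:,0].max().round(4),len(k))
for u in (320,342,365): print([(v,P[v,u].round(3).tolist()) for v in range(268,300,5)])
print(ray('w4',268,113,.096))
E
```

```text
300 [ 0.5218 -0.234   0.0735] 0.512 0.5353 20
320 [ 0.513  -0.214   0.0756] 0.5094 0.5185 11
342 [ 0.5105 -0.1911  0.0753] 0.5061 0.5173 12
365 [ 0.5071 -0.1673  0.0752] 0.5026 0.5141 12
385 [ 0.5112 -0.1449  0.0729] 0.5018 0.5233 19
[(268, [0.553, -0.209, -0.001]), (273, [0.553, -0.209, 0.017]), (278, [0.553, -0.208, 0.032]), (283, [0.552, -0.209, 0.048]), (288, [0.554, -0.208, 0.058]), (293, [0.559, -0.208, 0.06]), (298, [0.588, -0.204, 0.013])]
[(268, [0.549, -0.18, -0.001]), (273, [0.549, -0.181, 0.016]), (278, [0.549, -0.182, 0.032]), (283, [0.549, -0.183, 0.046]), (288, [0.55, -0.184, 0.059]), (293, [0.556, -0.183, 0.058]), (298, [0.563, -0.182, 0.057])]
[(268, [0.545, -0.151, -0.002]), (273, [0.545, -0.153, 0.016]), (278, [0.45, -0.201, 0.265]), (283, [0.45, -0.202, 0.271]), (288, [0.45, -0.202, 0.276]), (293, [0.453, -0.202, 0.277]), (298, [0.454, -0.202, 0.278])]
[ 0.37801474 -0.27866806  0.096     ]
```

Request:
{"name": "step_arm", "arguments": {
  "moves": [
    [[3.5, 1.6, 0, 0, 0], [3.4, 1.5, 0, 0, 0], [0, 0, -3, 0, 0], [0, 0, -4, 0, 0], [0, 0, -4, 0, 0], [0, 0, -2, 0, 0], [0, 0, 0, 0, 0], [0, 0, 0, 0, 0]]
  ]
}}

```text
clock: 9.5
tool_pos: [0.5328, -0.1899, 0.0966]
orientation: [-180.0, 0.0, -172.0]
force: [0.1, 0.4, 1.2]
opening: 0.0004
gripper_force: 0.0
```

Request:
{"name": "step_arm", "arguments": {
  "moves": [
    [[0, 0, -1.0, 0, 0], [0, 0, -1.0, 0, 0], [0, 0, -1.0, 0, 0], [0, 0, -1.2, 0, 0], [0, 0, 0, 0, 0], [0, 0, 0, 0, 0]]
  ]
}}

```text
clock: 10.1
tool_pos: [0.5327, -0.1891, 0.0534]
orientation: [180.0, -0.1, -172.0]
force: [0.6, 0.8, -0.3]
opening: 0.0007
gripper_force: 0.0
```

No contact: the fingers are in the gap. Now I'll pull along the dock's -x axis.

Request:
{"name": "step_arm", "arguments": {
  "moves": [
    [[-0.5, -0.07, 0, 0, 0], [-0.5, -0.07, 0, 0, 0], [-1, -0.14, 0, 0, 0], [-1, -0.14, 0, 0, 0], [-1, -0.14, 0, 0, 0], [-1, -0.14, 0, 0, 0], [-1, -0.14, 0, 0, 0], [-1, -0.14, 0, 0, 0], [-0.5, -0.07, 0, 0, 0], [0, 0, 0, 0, 0]]
  ]
}}

```text
clock: 11.1
tool_pos: [0.4573, -0.1997, 0.054]
orientation: [180.0, 0.0, -172.0]
force: [0.1, 0.7, -0.1]
opening: 0.0002
gripper_force: 0.0
```

Request:
{"name": "step_arm", "arguments": {
  "moves": [
    [[-0.2, -0.03, 0, 0, 0], [-0.2, -0.03, 0, 0, 0], [-0.1, -0.01, 0, 0, 0], [0, 0, 0, 0, 0]]
  ]
}}

```text
clock: 11.5
tool_pos: [0.4529, -0.2003, 0.0538]
orientation: [180.0, -0.0, -172.0]
force: [0.0, -0.7, -0.3]
opening: 0.0003
gripper_force: 0.0
```

Request:
{"name": "step_arm", "arguments": {
  "moves": [
    [[-0.2, -0.03, 0, 0, 0], [-0.2, -0.03, 0, 0, 0], [-0.1, -0.01, 0, 0, 0], [0, 0, 0, 0, 0]]
  ]
}}

```text
clock: 11.9
tool_pos: [0.4477, -0.201, 0.0539]
orientation: [180.0, -0.0, -172.0]
force: [0.9, 0.7, -0.4]
opening: 0.0004
gripper_force: 0.0
```

Request:
{"name": "step_arm", "arguments": {
  "moves": [
    [[-0.1, -0.01, 0, 0, 0], [-0.1, -0.01, 0, 0, 0], [0, 0, 0, 0, 0]]
  ]
}}

```text
clock: 12.2
tool_pos: [0.4458, -0.2012, 0.0539]
orientation: [180.0, -0.0, -172.0]
force: [-0.1, 0.2, -0.6]
opening: 0.0002
gripper_force: 0.0
```

Request:
{"name": "step_arm", "arguments": {
  "moves": [
    [[-0.1, -0.01, 0, 0, 0], [-0.1, -0.01, 0, 0, 0], [0, 0, 0, 0, 0]]
  ]
}}

```text
clock: 12.5
tool_pos: [0.4437, -0.2014, 0.0538]
orientation: [180.0, -0.0, -172.0]
force: [0.3, 1.0, -0.3]
opening: 0.0004
gripper_force: 0.0
```

```bash
python3 - <<'E'
from h import *
o=ctrl.get_obs();print(o['tool_pos'],o['force'])
snap('wrist','w5')
P=pts('w5')
for u in (300,320,342,365):
  c=P[230:300,u]; k=c[(c[:,2]>.066)&(c[:,2]<.082)]
  if len(k): print(u,k.mean(0).round(4),k[:,0].min().round(4),k[:,0].max().round(4),len(k))
E
```

```text
[ 0.44374112 -0.20138026  0.05384846] [ 0.2963484   1.03042836 -0.27896906]
```

View pics/w5.png

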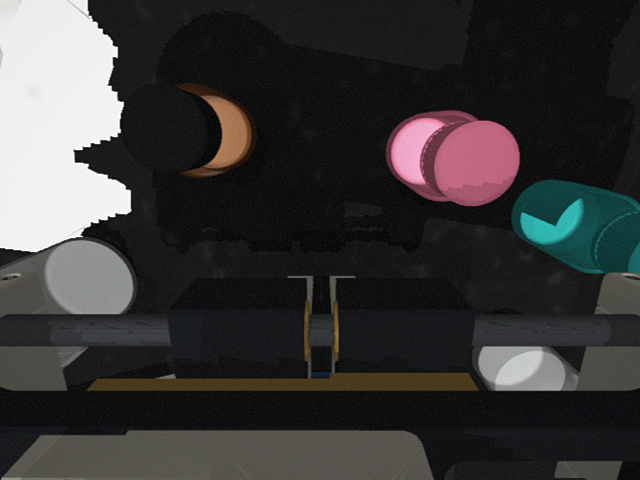

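The bottle is standing at (215,130) and the handle is hidden behind the gripper. I'll keep pulling gently.

Request:
{"name": "step_arm", "arguments": {
  "moves": [
    [[-0.1, -0.01, 0, 0, 0], [-0.1, -0.01, 0, 0, 0], [0, 0, 0, 0, 0]]
  ]
}}

```text
clock: 12.85
tool_pos: [0.4417, -0.2016, 0.0539]
orientation: [180.0, -0.0, -172.0]
force: [0.3, -0.9, 0.8]
opening: 0.0004
gripper_force: 0.0
```

```bash
python3 - <<'E'
from h import *
o=ctrl.get_obs();print(o['tool_pos'],o['force'])
snap('top','t5');snap('scene','s5')
for n,b in (('t5',(slice(190,320),slice(310,470))),('s5',(slice(230,350),slice(280,440)))):
  pass
t=cv2.imread('pics/t5.png')[200:320,310:460];s=cv2.imread('pics/s5.png')[230:350,290:440]
cv2.imwrite('pics/c5.png',np.hstack([cv2.resize(t,None,fx=2.6,fy=2.6),cv2.resize(s,None,fx=2.6,fy=2.6)]))
E
```

```text
[ 0.44173336 -0.20161251  0.05385473] [ 0.33033854 -0.94507616  0.82629703]
```

View pics/c5.png

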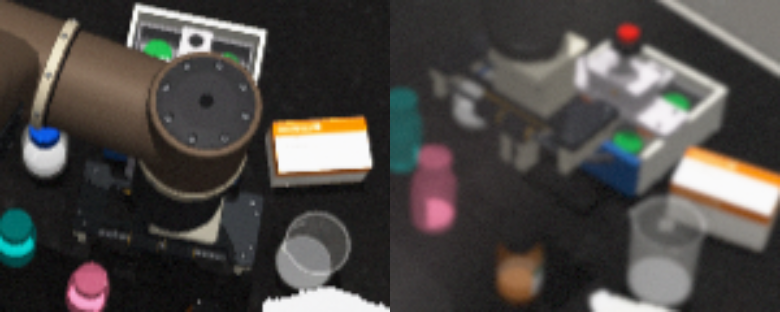

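The scene half suggests the drawer did not move: the strap hole is still at the rear, and the handle is still at its closed place. I'll check where the TCP projects in the wrist image.

```bash
python3 - <<'E'
from h import *
def proj(f,p):
  z=np.load(f'{f}.npz'); q=z['K']@z['M'].T@(np.array(p)-z['e']); return (q[:2]/q[2]).round(1), q[2].round(3)
print('tcp w4',proj('w4',[.4640,-.2196,.2254]),'w5',proj('w5',[.4437,-.2014,.0538]))
P=pts('w4');print('fingers w4',[P[v,u].round(3).tolist() for v,u in ((278,265),(290,265),(278,372),(300,372))])
P=pts('w5');print('fingers w5',[P[v,u].round(3).tolist() for v,u in ((276,300),(276,340),(285,312),(300,250),(300,400),(374,322),(360,320))])
S=pts('s5');m=(S[...,2]>.062)&(S[...,2]<.085)&(S[...,0]>.40)&(S[...,0]<.545)&(S[...,1]>-.25)&(S[...,1]<-.13)
a=np.argwhere(m);print(len(a));print([ (tuple(i),S[tuple(i)].round(3).tolist()) for i in a[::max(1,len(a)//25)]])
o=cv2.imread('pics/s5.png').astype(int);b=(o[...,0]>100)&(o[...,2]<50)&(o[...,1]<100)
k=S[b];k=k[(k[:,0]>.4)&(k[:,0]<.6)&(k[:,1]<-.15)&(k[:,2]<.06)];print('blue front',len(k),np.median(k,0) if len(k) else '')
E
```

```text
tcp w4 (array([321.7, 268.4]), np.float64(0.205)) w5 (array([321.7, 268.3]), np.float64(0.205))
fingers w4 [[0.456, -0.248, 0.266], [0.457, -0.246, 0.278], [0.449, -0.198, 0.266], [0.45, -0.201, 0.288]]
fingers w5 [[0.434, -0.213, 0.092], [0.432, -0.194, 0.091], [0.436, -0.207, 0.095], [0.408, -0.224, 0.171], [0.403, -0.189, 0.171], [0.549, -0.186, 0.012], [0.546, -0.188, -0.001]]
40
[((np.int64(280), np.int64(351)), [0.507, -0.18, 0.079]), ((np.int64(280), np.int64(352)), [0.51, -0.181, 0.079]), ((np.int64(281), np.int64(349)), [0.502, -0.177, 0.077]), ((np.int64(281), np.int64(350)), [0.504, -0.179, 0.077]), ((np.int64(281), np.int64(351)), [0.506, -0.181, 0.077]), ((np.int64(282), np.int64(349)), [0.505, -0.175, 0.069]), ((np.int64(282), np.int64(350)), [0.504, -0.179, 0.073]), ((np.int64(282), np.int64(351)), [0.505, -0.182, 0.075]), ((np.int64(283), np.int64(351)), [0.504, -0.184, 0.072]), ((np.int64(288), np.int64(367)), [0.522, -0.232, 0.077]), ((np.int64(288), np.int64(371)), [0.542, -0.229, 0.063]), ((np.int64(289), np.int64(366)), [0.515, -0.235, 0.08]), ((np.int64(289), np
[... 948 characters left out ...]
.237, 0.074]), ((np.int64(291), np.int64(367)), [0.516, -0.238, 0.073]), ((np.int64(291), np.int64(368)), [0.517, -0.241, 0.075]), ((np.int64(291), np.int64(369)), [0.521, -0.242, 0.073]), ((np.int64(291), np.int64(370)), [0.525, -0.241, 0.07]), ((np.int64(291), np.int64(371)), [0.53, -0.241, 0.067]), ((np.int64(291), np.int64(372)), [0.535, -0.241, 0.064]), ((np.int64(292), np.int64(366)), [0.515, -0.236, 0.069]), ((np.int64(292), np.int64(367)), [0.517, -0.238, 0.069]), ((np.int64(292), np.int64(368)), [0.518, -0.24, 0.07]), ((np.int64(292), np.int64(369)), [0.522, -0.241, 0.068]), ((np.int64(292), np.int64(370)), [0.528, -0.239, 0.063])]
blue front 18 [ 0.55735058 -0.24290221  0.05752421]
```

The visible fingertips end at z≈0.091 while the reported TCP is 0.054. So the real tips sit about 37 mm higher than reported. That also explains the 36 mm cap grip and the missed handle bar. I'll go back over the gap and descend by that extra amount, watching the force.

Request:
{"name": "step_arm", "arguments": {
  "moves": [
    [[2, 0.3, 0.3, 0, 0], [2.5, 0.3, 0, 0, 0], [2.5, 0.4, 0, 0, 0], [2.2, 0.3, 0, 0, 0], [0, 0, 0, 0, 0], [0, 0, -0.8, 0, 0], [0, 0, -0.7, 0, 0], [0, 0, 0, 0, 0]]
  ]
}}

```text
clock: 13.75
tool_pos: [0.5321, -0.1886, 0.0404]
orientation: [180.0, -0.1, -172.0]
force: [0.5, -0.0, -0.2]
opening: 0.0008
gripper_force: 0.0
```

Request:
{"name": "step_arm", "arguments": {
  "moves": [
    [[0, 0, -0.4, 0, 0], [0, 0, -0.4, 0, 0], [0, 0, -0.4, 0, 0], [0, 0, 0, 0, 0]]
  ]
}}

```text
clock: 14.15
tool_pos: [0.5334, -0.1886, 0.0293]
orientation: [180.0, -0.1, -172.0]
force: [0.5, -0.0, 1.1]
opening: 0.0003
gripper_force: 0.0
```

Request:
{"name": "step_arm", "arguments": {
  "moves": [
    [[0, 0, -0.4, 0, 0], [0, 0, -0.5, 0, 0], [0, 0, -0.5, 0, 0], [0, 0, 0, 0, 0], [-0.3, -0.04, 0, 0, 0], [-0.3, -0.04, 0, 0, 0], [-0.3, -0.04, 0, 0, 0], [-0.3, -0.04, 0, 0, 0], [-0.3, -0.04, 0, 0, 0]]
  ]
}}

```text
clock: 15.05
tool_pos: [0.519, -0.1906, 0.0161]
orientation: [-180.0, 0.0, -172.0]
force: [2.4, 0.5, -1.2]
opening: 0.0008
gripper_force: 1.1
```

Force +2.4 N in x means the drawer is following. I'll continue pulling.

Request:
{"name": "step_arm", "arguments": {
  "moves": [
    [[-0.7, -0.1, 0, 0, 0], [-1, -0.14, 0, 0, 0], [-1, -0.14, 0, 0, 0], [-1, -0.14, 0, 0, 0], [-1, -0.14, 0, 0, 0], [-1, -0.14, 0, 0, 0], [-0.5, -0.07, 0, 0, 0], [0, 0, 0, 0, 0]]
  ]
}}

```text
clock: 15.85
tool_pos: [0.4556, -0.1995, 0.0159]
orientation: [180.0, -0.1, -172.0]
force: [-0.3, 0.3, 0.3]
opening: 0.0004
gripper_force: 0.0
```

Request:
{"name": "step_arm", "arguments": {
  "moves": [
    [[-0.2, -0.03, 0, 0, 0], [-0.2, -0.03, 0, 0, 0], [-0.2, -0.03, 0, 0, 0], [0, 0, 0, 0, 0]]
  ]
}}

```text
clock: 16.25
tool_pos: [0.4553, -0.1999, 0.0163]
orientation: [-179.9, 0.4, -171.9]
force: [11.7, 2.2, -8.8]
opening: 0.0006
gripper_force: 5.8
```

Request:
{"name": "step_arm", "arguments": {
  "moves": [
    [[-0.2, -0.03, 0, 0, 0], [-0.1, -0.01, 0, 0, 0], [0, 0, 0, 0, 0]]
  ]
}}

```text
clock: 16.55
tool_pos: [0.4555, -0.1999, 0.0166]
orientation: [-179.9, 0.7, -171.9]
force: [18.6, 5.1, -14.5]
opening: 0.0002
gripper_force: 9.5
```

Request:
{"name": "step_arm", "arguments": {
  "moves": [
    [[0.5, 0.07, 0, 0, 0], [0.7, 0.1, 0, 0, 0], [0, 0, 0, 0, 0], [0, 0, 1, 0, 0], [0, 0, 3, 0, 0], [0, 0, 4, 0, 0], [-1, 0, 5, 0, 0], [-2, 0, 4, 0, 0], [-3, 0, 3, 0, 0], [0, 0, 0, 0, 0]]
  ]
}}

```text
clock: 17.55
tool_pos: [0.399, -0.1995, 0.2202]
orientation: [-179.9, 0.4, -172.0]
force: [1.2, -0.8, -0.5]
opening: 0.0006
gripper_force: 0.0
```

```bash
python3 - <<'E'
from h import *
o=ctrl.get_obs();print(o['tool_pos'],o['force'])
w,_=snap('wrist','w6');t,_=snap('top','t6');snap('scene','s6')
P=pts('w6')
for u in (300,320,330,342,365):
  c=P[:300,u]; k=c[(c[:,2]>.07)&(c[:,2]<.082)&(c[:,0]<.56)]
  if len(k): print(u,k.mean(0).round(4),k[:,0].min().round(4),k[:,0].max().round(4),len(k))
cv2.imwrite('pics/c6.png',np.hstack([cv2.resize(t[195:315,320:440],None,fx=3,fy=3),cv2.resize(w[160:400,180:480],(432,360))]))
E
```

```text
[ 0.39901647 -0.19954539  0.22020838] [ 1.15158167 -0.81298971 -0.45451033]
300 [ 0.4384 -0.2163  0.0762] 0.4343 0.4438 11
320 [ 0.4357 -0.1961  0.0758] 0.4317 0.4409 11
330 [ 0.4343 -0.186   0.0759] 0.4302 0.4395 11
342 [ 0.4332 -0.1738  0.0755] 0.4284 0.4395 12
365 [ 0.3661 -0.1619  0.0754] 0.3648 0.3676 5
```

View pics/c6.png

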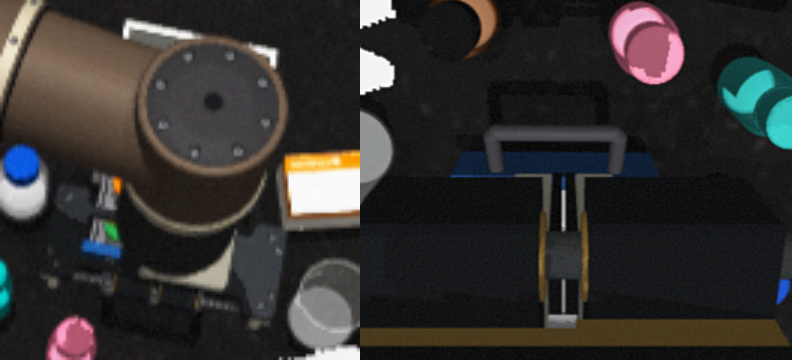

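The drawer is clearly out; the bar in the right half is at (555,135). My estimate of its travel is 75–80 mm. I'll re-measure with the arm settled.

```bash
python3 - <<'E'
from h import *
for i in range(3):
  o=ctrl.get_obs();snap('wrist','w7')
  P=pts('w7')
  print(o['tool_pos'].round(4),o['orientation'].round(2))
  for u in (320,342):
    c=P[:300,u]; k=c[(c[:,2]>.07)&(c[:,2]<.082)&(c[:,0]<.56)]
    print(u,k.mean(0).round(4),len(k))
    c=P[:300,u]; k=c[(c[:,2]>-.01)&(c[:,2]<.055)&(c[:,0]>.45)&(c[:,0]<.52)];print(' front',k[:,:2].mean(0).round(4) if len(k) else 0,len(k))
E
```

```text
[ 0.3995 -0.1989  0.2152] [ 1.7999e+02  5.0000e-02 -1.7201e+02]
320 [ 0.4361 -0.1951  0.0755] 12
 front [ 0.4722 -0.1902] 25
342 [ 0.4331 -0.1732  0.0755] 12
 front [ 0.4714 -0.1637] 19
[ 0.3995 -0.1989  0.2145] [ 1.7998e+02 -4.0000e-02 -1.7201e+02]
320 [ 0.4357 -0.1951  0.0754] 12
 front [ 0.472  -0.1902] 25
342 [ 0.4326 -0.1733  0.0755] 12
 front [ 0.471  -0.1637] 19
[ 0.3996 -0.1988  0.2141] [ 1.7997e+02 -1.0000e-01 -1.7200e+02]
320 [ 0.4355 -0.1951  0.0754] 12
 front [ 0.4728 -0.19  ] 25
342 [ 0.4329 -0.1732  0.0756] 11
 front [ 0.4701 -0.1637] 20
```

```bash
python3 - <<'E'
from h import *
f=lambda x,y,z: ray('t1',320+x/5,190+y/5,z)[:2]
h=f(327,127,.058);b=np.array([.626,-.173]);ax=np.array([.990,.139])
print(h,(h-b)@ax)
a=(f(155,312,.06)+f(417,370,.06))/2; r=(f(210,60,.06)+f(463,107,.06))/2
print('rear outer edge to pin',(r-b)@ax,'front edge to pin',(a-b)@ax)
E
```

```text
[ 0.6991724  -0.16509447] 0.07353954629956953
rear outer edge to pin 0.10306626400904913 front edge to pin -0.0711962427948889
```

At the start the strap hole was about 75 mm from the pin axis. So the drawer began slightly ajar, and about 75 mm of travel against a firm stop means it is fully out. Now over the button.

Request:
{"name": "step_arm", "arguments": {
  "moves": [
    [[4, 0.5, 0, 0, 0], [4.5, 0.5, 0, 0, 0], [4.5, 0.5, 0, 0, 0], [4.5, 0.5, 0, 0, 0], [4, 0.5, 0, 0, 0], [1.2, 0.1, 0, 0, 0], [0, 0, 0, 0, 0], [0, 0, -3, 0, 0], [0, 0, -3, 0, 0], [0, 0, 0, 0, 0]]
  ]
}}

```text
clock: 18.85
tool_pos: [0.623, -0.1726, 0.1503]
orientation: [179.9, -0.5, -172.0]
force: [-0.6, -0.5, -0.5]
opening: 0.0006
gripper_force: 0.0
```

```bash
python3 - <<'E'
from h import *
o=ctrl.get_obs();print(o['clock'],o['tool_pos'],o['orientation'],o['force'])
s,_=snap('scene','s8');w,_=snap('wrist','w8')
cv2.imwrite('pics/c8.png',np.hstack([cv2.resize(s[215:315,300:420],None,fx=3.6,fy=3.6,interpolation=cv2.INTER_CUBIC),cv2.resize(w[200:400,220:420],(360,360))]))
S=pts('s8');p=s.astype(int);m=(p[...,2]>110)&(p[...,1]<60)&(p[...,0]<60);k=S[m];k=k[(abs(k[:,0]-.62)<.03)&(abs(k[:,1]+.17)<.03)]
print(len(k),k.mean(0),k.max(0),k.min(0))
E
```

```text
18.85 [ 0.62301153 -0.17260094  0.15027061] [ 179.86057367   -0.46565231 -172.04596934] [-0.61190816 -0.4713166  -0.48588243]
1 [ 0.62183729 -0.18257698  0.16274942] [ 0.62183729 -0.18257698  0.16274942] [ 0.62183729 -0.18257698  0.16274942]
```

View pics/c8.png

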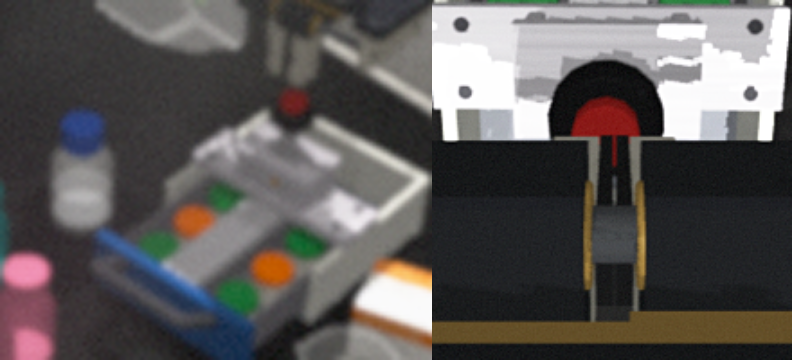

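The left half shows the drawer fully out and the fingers just above the red button at (293,100). The right half shows the head's near edge at crop row 60 and the button's at row 97. I'll check the x alignment.

```bash
python3 - <<'E'
from h import *
g=lambda x,y,z: ray('w8',220+(x-432)/1.8,200+y/1.8,z)[:2].round(4)
print('head edge',g(607,60,.153),'button edge',g(606,97,.162), 'head L/R',g(549,115,.153),g(664,115,.153)); print(ctrl.get_obs()['tool_pos'])
E
```

```text
head edge [ 0.6039 -0.1786] button edge [ 0.6131 -0.1776] head L/R [ 0.625  -0.1948] [ 0.6198 -0.1577]
[ 0.62629342 -0.17329263  0.15527783]
```

Request:
{"name": "step_arm", "arguments": {
  "moves": [
    [[-0.2, -0.25, -0.8, 0, 0], [0, 0, -0.8, 0, 0], [0, 0, -0.6, 0, 0], [0, 0, 0, 0, 0], [0, 0, -0.3, 0, 0], [0, 0, -0.3, 0, 0], [0, 0, -0.2, 0, 0], [0, 0, -0.2, 0, 0]]
  ]
}}

```text
clock: 19.75
tool_pos: [0.626, -0.1756, 0.1239]
orientation: [-180.0, 0.1, -172.0]
force: [-0.3, 0.6, 7.3]
opening: 0.0003
gripper_force: 3.3
```

Request:
{"name": "step_arm", "arguments": {
  "moves": [
    [[0, 0, -0.2, 0, 0], [0, 0, -0.2, 0, 0], [0, 0, -0.2, 0, 0], [0, 0, -0.2, 0, 0]]
  ]
}}

```text
clock: 20.15
tool_pos: [0.6248, -0.1753, 0.1143]
orientation: [180.0, -0.0, -172.0]
force: [0.3, -0.3, -0.3]
opening: 0.0006
gripper_force: 0.0
```

Request:
{"name": "step_arm", "arguments": {
  "moves": [
    [[0, 0, -0.4, 0, 0], [0, 0, -0.4, 0, 0], [0, 0, -0.4, 0, 0], [0, 0, -0.4, 0, 0]]
  ]
}}

```text
clock: 20.55
tool_pos: [0.6251, -0.1754, 0.0985]
orientation: [180.0, -0.0, -172.0]
force: [0.1, 0.5, 0.6]
opening: 0.0003
gripper_force: 0.5
```

Request:
{"name": "step_arm", "arguments": {
  "moves": [
    [[0, 0, -0.3, 0, 0], [0, 0, -0.2, 0, 0], [0, 0, -0.2, 0, 0], [0, 0, -0.2, 0, 0]]
  ]
}}

```text
clock: 20.95
tool_pos: [0.6247, -0.1755, 0.0904]
orientation: [-180.0, -0.0, -172.0]
force: [-9.2, 4.6, 22.2]
opening: 0.0003
gripper_force: 11.0
```

Request:
{"name": "step_arm", "arguments": {
  "moves": [
    [[0, 0, -0.2, 0, 0], [0, 0, -0.1, 0, 0], [0, 0, 0, 0, 0]]
  ]
}}

```text
clock: 21.25
tool_pos: [0.6248, -0.1755, 0.0903]
orientation: [-179.9, 0.1, -171.9]
force: [-11.7, 4.9, 24.7]
opening: 0.0007
gripper_force: 12.5
```

Firm resistance at 0.090, about 34 mm below the pressed parked level, fits the pin being home. I'll release and check the button height.

Request:
{"name": "step_arm", "arguments": {
  "moves": [
    [[0, 0, 0.5, 0, 0], [0, 0, 1, 0, 0], [0, 0, 3, 0, 0], [0, 0, 4, 0, 0], [-3, 0, 4, 0, 0], [-5, 0, 2, 0, 0], [-5, 0, 0, 0, 0], [-5, 0, 0, 0, 0], [0, 0, 0, 0, 0]]
  ]
}}

```text
clock: 22.15
tool_pos: [0.4438, -0.1753, 0.2315]
orientation: [179.9, 0.1, -172.0]
force: [1.4, -0.0, 0.3]
opening: 0.0006
gripper_force: 0.0
```

```bash
python3 - <<'E'
from h import *
o=ctrl.get_obs();print(o['clock'],o['tool_pos'],o['orientation'],o['force'])
s,_=snap('scene','s9');w,_=snap('wrist','w9');
for n,im in (('s9',s),('w9',w)):
  S=pts(n);p=im.astype(int);m=(p[...,2]>100)&(p[...,1]<60)&(p[...,0]<60);k=S[m];q=np.argwhere(m);j=(abs(k[:,0]-.625)<.04)&(abs(k[:,1]+.175)<.04)
  if j.any(): print(n,j.sum(),np.median(k[j],0),k[j].max(0),q[j].mean(0))
S=pts('s9')
m=(abs(S[...,0]-.625)<.03)&(abs(S[...,1]+.175)<.03); print('max z near pin',np.sort(S[m][:,2])[-12:])
u=(abs(S[...,0]-.375)<.05)&(abs(S[...,1]+.28)<.04)&(S[...,2]>.02);print('bottle z',np.sort(S[u][:,2])[-5:],S[u].mean(0))
E
```

```text
22.15 [ 0.44382473 -0.17530107  0.23149638] [ 1.79948763e+02  1.14625955e-01 -1.72042490e+02] [ 1.40916612 -0.00233658  0.33953666]
s9 28 [ 0.62085023 -0.18178335  0.12866171] [ 0.63558459 -0.17292307  0.13585919] [251.85714286 380.64285714]
max z near pin [0.13264122 0.13272093 0.1327809  0.13300451 0.13321749 0.13334381
 0.13365153 0.13385285 0.13416793 0.13423124 0.13431437 0.13585919]
bottle z [0.37548047 0.37580707 0.37684975 0.37688888 0.37707069] [ 0.37837515 -0.28120841  0.13101228]
```

```bash
python3 - <<'E'
from h import *
for n in ('s1','s2','s5','s9'):
  S=pts(n);p=cv2.imread(f'pics/{n}.png').astype(int);m=(p[...,2]>100)&(p[...,1]<60)&(p[...,0]<60);k=S[m];q=np.argwhere(m);j=(abs(k[:,0]-.625)<.04)&(abs(k[:,1]+.175)<.04)
  if j.any(): print(n,j.sum(),np.median(k[j],0),k[j].mean(0),k[j].max(0)[2],q[j].mean(0),q[j].min(0))
z=np.load('s9.npz')
for h in (.162,.130,.133):
  c=z['K']@z['M'].T@(np.array([.625,-.1755,h])-z['e']);print(h,c[:2]/c[2])
s=cv2.imread('pics/s9.png')
cv2.imwrite('pics/c9.png',cv2.resize(s[220:340,290:440],None,fx=5,fy=5,interpolation=cv2.INTER_CUBIC))
E
```

```text
s1 45 [ 0.62402161 -0.1771781   0.16134955] [ 0.62377681 -0.17662493  0.1603351 ] 0.1670470527535236 [242.44444444 380.93333333] [240 377]
s2 44 [ 0.62325291 -0.17743294  0.16179863] [ 0.62364768 -0.17707183  0.16071017] 0.16596733417277953 [242.43181818 381.02272727] [240 377]
s5 44 [ 0.62202428 -0.17846083  0.16152458] [ 0.62340849 -0.17727469  0.16094684] 0.16699615208775387 [242.43181818 381.02272727] [240 377]
s9 28 [ 0.62085023 -0.18178335  0.12866171] [ 0.62186947 -0.18144757  0.12880772] 0.13585918606097314 [251.85714286 380.64285714] [250 377]
0.162 [381.00495773 241.65533322]
0.13 [379.99304429 250.1704128 ]
0.133 [380.08670577 249.38226732]
```

View pics/c9.png

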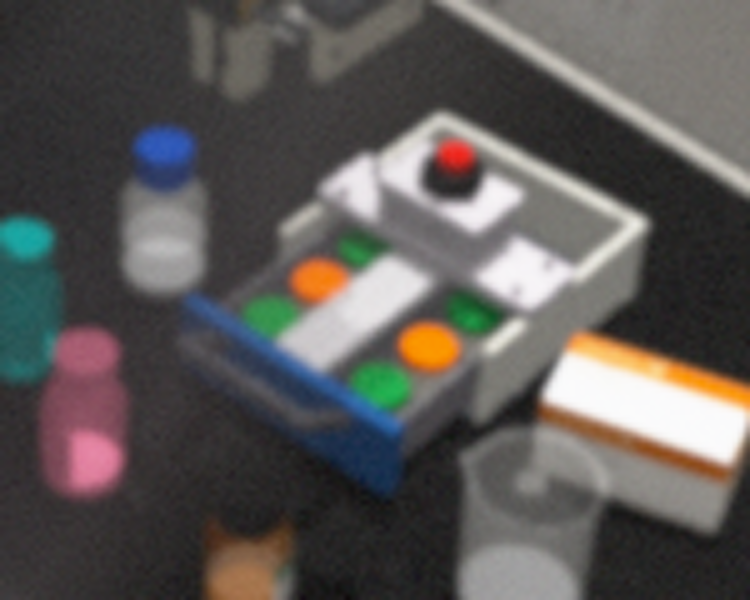

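The picture shows the drawer out with the pin low in the bridge and the bottle upright at (248,555). I'm past the picture limit, so remaining checks will be numeric. I'll put the wrist camera over the pin and check button, head and leaf heights by depth.

Request:
{"name": "step_arm", "arguments": {
  "moves": [
    [[4, 0, 0, 0, 0], [4.5, 0, 0, 0, 0], [4.5, 0, 0, 0, 0], [4.5, 0, 0, 0, 0], [4, 0, 0, 0, 0], [0, 0, -2, 0, 0], [0, 0, -1, 0, 0], [0, 0, 0, 0, 0], [0, 0, 0, 0, 0]]
  ]
}}

```text
clock: 23.15
tool_pos: [0.6636, -0.1756, 0.2007]
orientation: [-180.0, -0.0, -172.0]
force: [0.1, 0.4, 0.4]
opening: 0.0003
gripper_force: 0.0
```

```bash
python3 - <<'E'
from h import *
print(ctrl.get_obs()['tool_pos'])
w,_=snap('wrist','wa');P=pts('wa');p=w.astype(int)
m=(p[...,2]>90)&(p[...,1]<70)&(p[...,0]<70);q=np.argwhere(m)
print(m.sum(),q.min(0),q.max(0),np.median(P[m],0))
for c in [.6245]:
  r=np.hypot(P[...,0]-.6245,P[...,1]+.176)
  up=np.mgrid[:480,:640][0]<275
  for a,b in ((0,.009),(.013,.018),(.022,.036)):
    k=P[(r>=a)&(r<b)&up];k=k[(k[:,2]<.16)];print(a,b,len(k),np.median(k[:,2]) if len(k) else '',np.percentile(k[:,2],[10,90]) if len(k) else '')
E
```

```text
[ 0.66361514 -0.17560594  0.20073905]
864 [83  0] [203 341] [ 0.62513339 -0.17948258  0.12890455]
0 0.009 462 0.1292733590347971 [0.12520436 0.13027968]
0.013 0.018 781 0.11994310534199842 [0.11670805 0.1211777 ]
0.022 0.036 3067 0.10359867934000022 [0.0566665  0.10471135]
```

The heights are button 129 mm, head 120 mm and leaf 104 mm. The button stands 9 mm proud and the head rests on the leaf, so the pin is home and locked. I'll hand in.

```bash
python3 -c "
from plant import close_job
print(close_job())"
```

```text
the job is handed in; nothing more can be done
None
```

The job is handed in, with the bottle standing upright clear of the drawer, the drawer out at its stop, and the pin home with its button sprung back out; I viewed 12 pictures, two over the limit of 10.

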